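Seat the locating pin under the keeper strap

TASK

Swing the cover of the locating fixture fully aside, then take the plain pin (the one without a collar) out of the leaning rack and fit it in the fixture's bore. The keeper strap overhangs the bore, so lean the pin in edge-first below the strap, straighten it and slide it fully home; then let go of it. Leave the collared pin in the rack, and do not shift the oil can, the cup or the tape measure.

Things in the scene. Friction and masses are not known exactly. Their poses are not given: they have to be found in the camera images.
- fixture: Fixed locating fixture: bored steel block 110 x 110 x 50 mm (flange to 150 mm) with a keeper strap over it and a swing cover. Origin on the bench under the bore; z up, -x its open front, turned up to 0.3 rad either way. Fixture and rack may change sides. Ahead of them the bench carries a low ramp (to 78 mm high, x under 0.545, y within 0.12).
- bore_mouth (a point): Centre of the bore's mouth in the block's top face, 50 mm above the bench; fixture axes. The bore is upright, 37.2 mm across, 40 mm deep, with a 5 mm countersink. A pin leaned 15 to 25 degrees, top to the front (-x), can dip the low edge of its foot 9 to 12 mm into the mouth under the strap and be straightened from there while pushed on down.
- keeper_strap (a point): Underside of the keeper strap in its notch, 47 mm straight above bore_mouth; fixture axes. The strap is 9 mm thick, 90 mm wide in y (bolt heads to 62 mm above the mouth). It covers all from x = 0 back to its column (face at x = +32), save a notch y = -12 to +12 reaching back to x = +13 for the pin's neck. The 50 mm high shank cannot pass below it upright.
- bore_floor (a point): Centre of the flat floor of the bore, 40 mm below bore_mouth; fixture axes. The pin's foot rests here when fully home.
- cover_hinge (a point): On the upright pivot of the cover, 66 mm to +y of the bore's axis (fixture axes), 3 mm above the block's top face.
- cover (a joint): Angle of the flat swing cover (4 mm thick, disc 44 mm across over the bore): 0 shut, grows as it swings clockwise seen from above, out to the fixture's front, up to 1.6 (fully aside, about a quarter turn). Starts between 0 and 0.35; turns easily (about 1 N at the post) and stays where it is left.
- cover_post (a point): On the cover's upright round finger post (14 mm across, from 5 to 50 mm above the block's top face), 20 mm below its top end. It runs on a circle of radius 71 mm about cover_hinge; with the cover shut it stands at x = -44, y = +10 mm from the bore's axis (fixture axes).
- pin_grip (a point): On the neck of the plain pin, 128 mm from its foot and 22 mm below its top end: where to grip it. z runs along the pin to its top.
- pin_foot (a point): Centre of the flat foot of the plain pin; z runs along the pin to its top. Round steel pin 150 mm long, 0.25 to 0.5 kg: shank 36 mm across from the foot (2 mm bevel) to 46 mm, bevelled to 28 mm across at 50 mm, then a neck 16 mm across up to 150 mm, dark grip rings near the top.
- plain_pin_center (a point): Half-way up the plain pin on its axis, 75 mm from its foot. It starts in one of the two sockets of the leaning rack (which one varies).
- collared_pin_center (a point): Half-way up the other pin: same length, foot and neck, but with a collar 46 mm across between 38 and 50 mm from its foot. It starts in the other socket and stays there.
- rack: Fixed rack: tilted aluminium block with two sockets 80 mm apart along its y, on a base plate 120 x 170 mm. Origin on the bench under its middle; z up, -x its front, turned up to 0.3 rad. Sockets 38 mm across and 34 mm deep, mouths about 65 mm above the bench; sockets and pins lean 30 degrees from vertical, tops to the front (-x).
- oil_can_center (a point): Half-way up an oil can with a bent spout, 56 x 75 x 150 mm, standing loose on the bench between fixture and rack. Bystander.
- dark_cup_center (a point): Half-way up a dark steel cup, 72 mm across, 110 mm tall, standing loose behind the work. Bystander.
- tape_measure_center (a point): Half-way up a tape measure, 31 x 76 x 61 mm, standing loose at the far left. Bystander.
There are look-alikes about, which are no part of the job. What is shaped like the part that bears pin_grip but brown is not meant.

How it is judged:
By the outcome, as a careful person would: the job done as asked, in the order asked, and still so for the second after the job is handed in, with the robot touching nothing.
It also fails if it takes over 64 s, if anything falls off the work surface, if the arm or the gripper's body presses on something with over 40 N, if the wrist force passes 120 N, or if a joint passes its speed limit or range.

ROBOT

A 6-joint arm with a two-finger parallel gripper is mounted at the origin on a cart in front of the work surface, level with it; the furniture and walls round the work are solid. World frame = base frame: x ahead of the robot, y to its left, z up, the work surface at z = 0. Lengths are in m, angles in rad, forces in N, time in s.
With the tool pointing down it reaches from about 0.35 to 0.975 m from the base axis. Payload 4.9 kg.
Tool frame: the origin (TCP) lies on the front face of the gripper's body, between the roots of the fingers; the fingertips stand ctrl.tip_extent ahead of it and the grasp point (between the pads) lies 54 mm ahead of it (ctrl.tip_extent is the distance from the TCP to the fingertips, in m); z points along the fingers, y is the line along which they close (so a half turn about z gives the same grasp; the last joint's range is limited). The gripper opens to 85 mm and grips with 20 to 120 N. Pads are 22 mm wide; open, the fingers measure 114 mm over their backs; the gripper's body (76 mm by 85 mm) begins 54 mm behind the grasp point. The pads swing forward as they close: fully open they stand 13 mm farther back than shut.
Start: joints at [0.989, 0.053, 1.613, -0, 1.476, -0.119], TCP at [0.279, 0.559, 0.304] pointing down, gripper open.
Joint ranges: [-3.01, 3.01], [-1.01, 2.22], [0.06, 2.58], [-1.02, 4.17], [0.09, 2.62], [-3.14, 3.14]. Speed limits (rad/s): [2.57, 2.57, 3.14, 3.14, 3.14, 3.14].

INTERFACE

Orientations are given as a rotation vector (axis times angle).
In Python, from station import ctrl gives the robot as it stands.
- The arm moves only by the tool apply_moves, never from a script. Its argument "rows" is one flat list of numbers, 6 for each row, row after row: the shift along the tool's x, y, z normalised to -1 to 1, where 1 is 0.6 m, then the turn, a rotation vector about the tool's x, y, z normalised to -1 to 1, where 1 is 90 degrees. A call has 1 to 20 rows; each row is the pose to reach, as a shift and turn from the pose commanded when the call began, along the tool's axes at that moment; what a row does not reach only later rows make up. A row lasts 1/10 s, in which the tool goes at most 50 mm and 8.59 degrees, less where a joint would pass 70% of its speed; a pose out of reach is approached as far as the arm can. A call with a number of a shift or a turn outside -1 to 1 is refused whole. A call with a gripper value outside its range is refused whole. "grip" is the opening, from 0 (shut) to 1 (fully open), set as the call begins (left out, the last holds). The fingers move at their own pace and stop on an object; "grip_force" is the grip in N (left out, the last holds). Time passes only in rows, so rows that repeat a pose let the fingers close. It gives the time, the measured TCP pose, the force, the opening and the grip force at its end, in the units of the state.
- ctrl.get_obs(): the state, without advancing time (a new reading comes with each control period).
- ctrl.get_image(name): name is "scene" or "top"; returns (picture, depth): 384x512x3 uint8, blue, green, red; 384x512 float32, m along the optical axis (not along the pixel's ray), 0 where there is no reading.
- ctrl.camera_model(name): a dict with "mtx" (3x3 intrinsics, pixels), "R" (3x3) and "t" (3): a world point X has camera coordinates R X + t. Camera axes: x right, y down, z forward; pixel columns grow to the right and rows downward; lengths in m; the calibration is good to about 2 mm. A picture is of the moment at which its call begins. camera_model takes no time and is no camera call.
- ctrl.finish_job(): hands the job in; it is judged then, once.
The state is a dict: "t": time; "q": joint angles; "dq": joint speeds; "effort": joint torques, N m; "tool_pos": TCP position; "tool_rot": TCP orientation; "contact_force": force on the tool from outside, world axes, zero at the start; "wrist_torque": the same for the moment, N m; "opening": finger opening in m; "grip_force": force on a finger pad.
Only numpy, scipy, OpenCV 4.12 (cv2) and the standard library are available. Lean on these libraries where they do the work, as an engineer would, in place of code of your own. Each camera call takes 0.05 s, during which the arm holds its last target. There are 200 camera calls.

## Working session

There is one attempt and no reset: what is moved stays moved. The work goes in short steps, Python scripts to look and compute and a tool call to move; the robot and the scene stay as the last step left them, time stands still between calls to the robot, and variables do not carry over. Pictures are saved under pics/ and viewed, at most 10 in all, crops included, and the job is handed in when it is done.

Besides the shell and the picture viewer there is one more tool, called as a command line: name --argument value ..., lists and objects as JSON in quotes. apply_moves: Moves the arm, as the interface text tells. Its arguments: {"type":"object","properties":{"rows":{"type":"array","items":{"type":"number"}},"grip":{"type":"number"},"grip_force":{"type":"number"}},"required":["rows"]}

```bash
ls; mkdir -p pics
python3 - <<'E'
from station import ctrl
import cv2,numpy as np
for n in("scene","top"):
    im,d=ctrl.get_image(n);m=ctrl.camera_model(n)
    np.savez(f"pics/{n}0.npz",im=im,d=d,**m)
    cv2.imwrite(f"pics/{n}0.png",cv2.resize(im,(800,600),interpolation=cv2.INTER_CUBIC))
    print(n,m)
print(ctrl.get_obs(),ctrl.tip_extent)
E
```

```text
pics
scene {'mtx': array([[440.30396234,   0.        , 261.06119742],
       [  0.        , 440.30396234, 197.80239804],
       [  0.        ,   0.        ,   1.        ]]), 'R': array([[ 0.70674746, -0.70729398, -0.01559632],
       [-0.35826184, -0.33880139, -0.8699782 ],
       [ 0.61004629,  0.62044245, -0.49284346]]), 't': array([-0.333607  ,  0.34868883,  0.74653591])}
top {'mtx': array([[370.98928506,   0.        , 250.28584681],
       [  0.        , 370.98928506, 187.20857417],
       [  0.        ,   0.        ,   1.        ]]), 'R': array([[ 0.00438086, -0.99998728, -0.00249957],
       [-0.99159087, -0.00402075, -0.12934981],
       [ 0.12933811,  0.00304521, -0.99159587]]), 't': array([0.12871382, 0.61733087, 1.19313152])}
{'t': 0.1, 'q': array([ 9.89019037e-01,  5.33315615e-02,  1.61417797e+00,  1.10756473e-05,
        1.47601866e+00, -1.18992035e-01]), 'dq': array([ 3.52380295e-04, -1.13919292e-03, -2.20815308e-03, -9.10125274e-04,
       -1.17230754e-03,  5.02330410e-05]), 'effort': array([ 4.19225137e-05, -3.94901419e+01, -3.71366787e+01, -1.29395589e-04,
        3.89557550e-03,  3.52295524e-05]), 'tool_pos': array([0.27877689, 0.55889248, 0.30274788]), 'tool_rot': array([-7.20318256e-01, -3.05720441e+00,  2.84904169e-03]), 'contact_force': array([-0.50274264,  1.05369   ,  0.38911762]), 'wrist_torque': array([0.02329698, 0.07339407, 0.01398895]), 'grip_force': 0.0, 'opening': 0.08531070193691281} 0.0726
```

View pics/scene0.png

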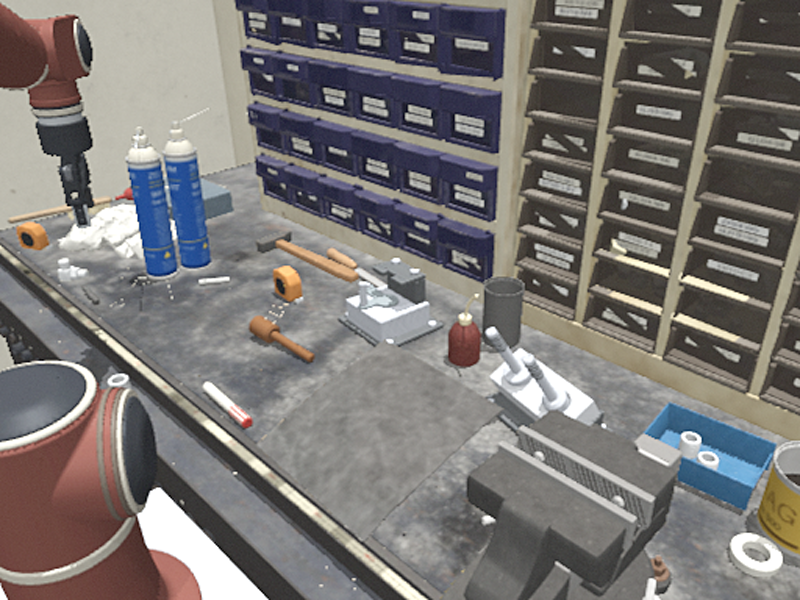

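View pics/top0.png

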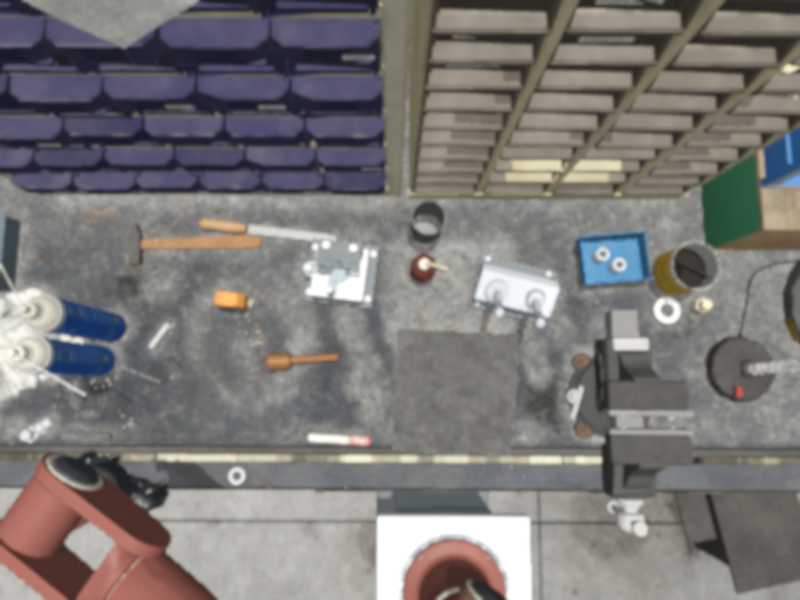

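```bash
cat > h.py <<'E'
import cv2,numpy as np
def crops(out,specs):
    # specs: (im,u0,v0) each 80x60 region x5 -> 2x2 of 400x300
    t=[cv2.resize(im[v:v+60,u:u+80],(400,300),interpolation=cv2.INTER_CUBIC) for im,u,v in specs]
    r=[np.hstack(t[i:i+2]) for i in range(0,len(t),2)]
    cv2.imwrite(out,np.vstack(r))
def back(m,u,v,z):   # optical depth
    K=m["mtx"];c=np.array([(u-K[0,2])/K[0,0]*z,(v-K[1,2])/K[1,1]*z,z]);return m["R"].T@(c-m["t"])
def rayz(m,u,v,h):   # intersect plane z=h
    K=m["mtx"];d=m["R"].T@np.array([(u-K[0,2])/K[0,0],(v-K[1,2])/K[1,1],1]);o=-m["R"].T@m["t"]
    return o+d*(h-o[2])/d[2]
def proj(m,X):
    c=m["R"]@np.asarray(X)+m["t"];p=m["mtx"]@c;return p[:2]/p[2]
def load(n): return dict(np.load(f"pics/{n}.npz"))
E
python3 - <<'E'
from h import *
s,t=load("scene0"),load("top0")
crops("pics/c1.png",[(s["im"],212,160),(s["im"],308,208),(t["im"],184,146),(t["im"],290,155)])
E
```

```text
(no output)
```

View pics/c1.png

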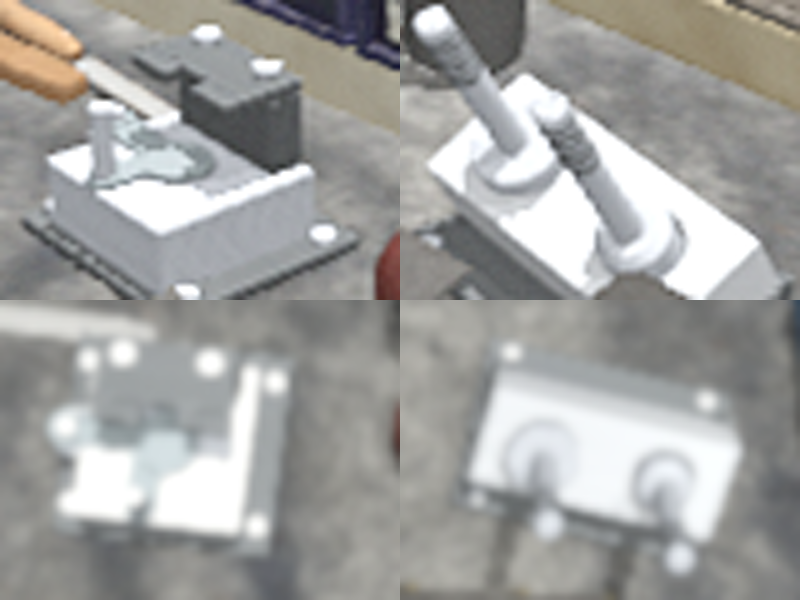

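```bash
cat >> h.py <<'E'
def cloud(m):
    v,u=np.mgrid[0:384,0:512];z=m["d"];K=m["mtx"]
    c=np.stack([(u-K[0,2])/K[0,0]*z,(v-K[1,2])/K[1,1]*z,z],-1)
    P=(c-m["t"])@m["R"];P[z==0]=np.nan;return P
def tri(s,ps,t,pt):
    Ps=[m["mtx"]@np.c_[m["R"],m["t"]] for m in(s,t)]
    X=cv2.triangulatePoints(*Ps,np.array(ps,float).reshape(2,1),np.array(pt,float).reshape(2,1))[:,0];X=X[:3]/X[3]
    return X,proj(s,X)-ps,proj(t,X)-pt
E
python3 - <<'E'
from h import *
np.set_printoptions(precision=4,suppress=True)
s,t=load("scene0"),load("top0")
print("pintop",tri(s,(338,228.2),t,(345.8,206.4)))
print("coltop",tri(s,(308+33/5-.4,208+20/5-.2),t,(319.4,199.8)))
for n,m,box in(("s",s,(212,292,155,225)),("t",t,(184,264,146,206))):
    P=cloud(m);u0,u1,v0,v1=box;Q=P[v0:v1,u0:u1].reshape(-1,3)
    print(n,np.histogram(Q[:,2],bins=np.arange(-.01,.13,.005)))
    for lo,hi in((.045,.055),(.1,.109)):
        q=Q[(Q[:,2]>lo)&(Q[:,2]<hi)];
        r=cv2.minAreaRect(q[:,:2].astype(np.float32));print(lo,len(q),np.median(q[:,2]),r)
    # rack
for n,m,box in(("s",s,(300,400,205,285)),("t",t,(300,364,160,212))):
    P=cloud(m);u0,u1,v0,v1=box;Q=P[v0:v1,u0:u1].reshape(-1,3)
    print(n,np.histogram(Q[:,2],bins=np.arange(-.01,.22,.01)))
E
```

```text
pintop (array([ 0.5449, -0.1531,  0.1643]), array([-0.2613,  0.0536]), array([ 0.1884, -0.1796]))
coltop (array([ 0.5642, -0.0754,  0.1625]), array([-0.1673,  0.0305]), array([ 0.1246, -0.1246]))
s (array([   0,  112, 1622,  325,  355,  214,  259,  205,  168,  165,  159,
        182,  433,  261,  131,  126,  111,  141,   66,   54,   58,   37,
         74,  239,   41,   15,   15,    9]), array([-0.01 , -0.005,  0.   ,  0.005,  0.01 ,  0.015,  0.02 ,  0.025,
        0.03 ,  0.035,  0.04 ,  0.045,  0.05 ,  0.055,  0.06 ,  0.065,
        0.07 ,  0.075,  0.08 ,  0.085,  0.09 ,  0.095,  0.1  ,  0.105,
        0.11 ,  0.115,  0.12 ,  0.125,  0.13 ]))
0.045 615 0.051464138413468696 ((0.7329743504524231, 0.27313387393951416), (0.4106133282184601, 0.2007858008146286), 41.59899139404297)
0.1 277 0.10725141591504878 ((0.7211387157440186, 0.23366402089595795), (0.0959123969078064, 0.22227759659290314), 87.0097885131836)
t (array([  86, 1424, 1364,  458,  131,   17,    9,   12,    9,   12,   16,
        248,  366,  126,   10,    2,    3,    3,    3,    1,    3,   14,
        152,  269,   39,    2,
[... 518 characters left out ...]
902759552), 82.69585418701172)
s (array([ 249, 2900,  390,  269,  287,  321,  660,  421,  772,  234,   46,
         49,   52,   52,   51,   50,   61,   70,    0,   11,   49,  983]), array([-0.01,  0.  ,  0.01,  0.02,  0.03,  0.04,  0.05,  0.06,  0.07,
        0.08,  0.09,  0.1 ,  0.11,  0.12,  0.13,  0.14,  0.15,  0.16,
        0.17,  0.18,  0.19,  0.2 ,  0.21]))
t (array([ 800, 1143,  115,    7,    8,   78,  221,  227,  382,  160,   17,
         15,   15,   19,   18,   14,   33,   39,    0,    0,    0,    0]), array([-0.01,  0.  ,  0.01,  0.02,  0.03,  0.04,  0.05,  0.06,  0.07,
        0.08,  0.09,  0.1 ,  0.11,  0.12,  0.13,  0.14,  0.15,  0.16,
        0.17,  0.18,  0.19,  0.2 ,  0.21]))
```

```bash
cat >> h.py <<'E'
def ortho(m,cx,cy,h,s=.0005,W=400,H=300):
    # col grows with -y, row grows with -x ; centre (cx,cy)
    def hom():
        src=[];dst=[]
        for a,b in((0,0),(W,0),(W,H),(0,H)):
            X=(cx-(b-H/2)*s,cy-(a-W/2)*s,h);src.append(proj(m,X));dst.append((a,b))
        return cv2.getPerspectiveTransform(np.float32(src),np.float32(dst))
    return cv2.warpPerspective(m["im"],hom(),(W,H),flags=cv2.INTER_CUBIC)
E
python3 - <<'E'
from h import *
np.set_printoptions(precision=4,suppress=True)
s,t=load("scene0"),load("top0")
c=rayz(t,217,176,.05);print(c)
I=[ortho(m,.65,.115,h) for m,h in((t,.106),(t,.05),(s,.106),(s,.05))] if 0 else [ortho(m,c[0],c[1],h) for m,h in((t,.106),(t,.05),(s,.106),(s,.05))]
cv2.imwrite("pics/o1.png",np.vstack([np.hstack(I[:2]),np.hstack(I[2:])]))
E
```

```text
[0.6525 0.2417 0.05  ]
```

View pics/o1.png

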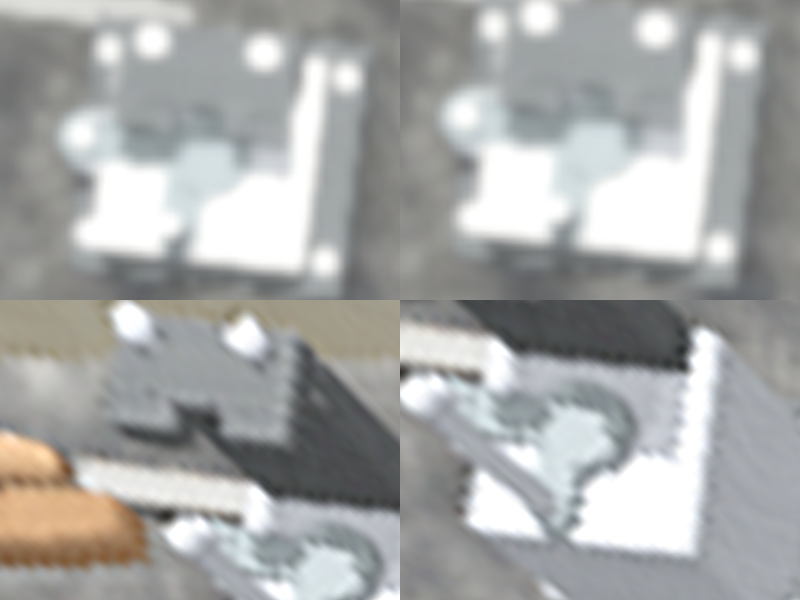

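```bash
cat >> h.py <<'E'
from scipy.spatial.transform import Rotation as Ro
B=np.array([.6603,.2415]);PSI=-.12
def fx(x,y): c,s=np.cos(PSI),np.sin(PSI);return B+np.array([c*x-s*y,s*x+c*y])
def post(th):
    x,y=-44,-56;c,s=np.cos(th),np.sin(th);return fx((x*c+y*s)/1e3,(66-x*s+y*c)/1e3)
def rows(o,targets):
    """o: obs; targets: list of (tcp pos, Rotation) -> rows"""
    R0=Ro.from_rotvec(o["tool_rot"]);out=[]
    for p,R in targets:
        out.append(np.r_[R0.inv().apply(np.asarray(p)-o["tool_pos"])/.6,(R0.inv()*R).as_rotvec()/(np.pi/2)])
    return np.round(out,4)
def down(ydir): # tool down, y along world angle
    y=np.array([np.cos(ydir),np.sin(ydir),0]);z=np.array([0,0,-1.]);return Ro.from_matrix(np.c_[np.cross(y,z),y,z])
E
python3 - <<'E'
from h import *
from station import ctrl
np.set_printoptions(precision=4,suppress=True,linewidth=150)
s,t=load("scene0"),load("top0")
p=rayz(s,232,181,.1);print(p)
f=lambda P:((lambda d:np.array([np.cos(PSI)*d[0]+np.sin(PSI)*d[1],-np.sin(PSI)*d[0]+np.cos(PSI)*d[1]]))(P[:2]-B))
print(f(p),f(np.array([.6175,.2527])),post(0),post(.1),post(.2))
o=ctrl.get_obs();R=Ro.from_rotvec(o["tool_rot"]).as_matrix();print(R,np.degrees(np.arctan2(R[1,1],R[0,1])))
E
```

```text
[0.6176 0.2584 0.1   ]
[-0.0445  0.0117] [-0.0438  0.006 ] [0.6178 0.2567] [0.613 0.262] [0.6088 0.2677]
[[-0.8948  0.4464 -0.0011]
 [ 0.4464  0.8948 -0.0016]
 [ 0.0002 -0.0019 -1.    ]] 63.48431063126416
```

Run:
```python
from h import *
from station import ctrl
np.set_printoptions(precision=4,suppress=True,linewidth=150)
o=ctrl.get_obs();R=down(np.radians(135));x,y=post(0.0)
print(rows(o,[((x,y,.23),R),((x,y,.138),R)]))
```

```text
[[-0.7305 -0.1982  0.1215 -0.001  -0.0009 -0.7946]
 [-0.7305 -0.1979  0.2748 -0.001  -0.0009 -0.7946]]
```

apply_moves --rows '[-0.7305,-0.198,0.12,-0.001,-0.001,-0.795,-0.7305,-0.198,0.12,-0.001,-0.001,-0.795,-0.7305,-0.198,0.12,-0.001,-0.001,-0.795,-0.7305,-0.198,0.12,-0.001,-0.001,-0.795,-0.7305,-0.198,0.12,-0.001,-0.001,-0.795,-0.7305,-0.198,0.12,-0.001,-0.001,-0.795,-0.7305,-0.198,0.12,-0.001,-0.001,-0.795,-0.7305,-0.198,0.12,-0.001,-0.001,-0.795,-0.7305,-0.198,0.12,-0.001,-0.001,-0.795,-0.7305,-0.198,0.12,-0.001,-0.001,-0.795,-0.7305,-0.198,0.12,-0.001,-0.001,-0.795,-0.7305,-0.198,0.12,-0.001,-0.001,-0.795,-0.7305,-0.198,0.12,-0.001,-0.001,-0.795]' --grip 0.33

```text
t: 1.4
tool_pos: [0.6174, 0.2581, 0.2318]
tool_rot: [-1.204, 2.9, 0.002]
contact_force: [-0.2, -0.2, 0.1]
opening: 0.0281
grip_force: 0.0
```

apply_moves --rows '[0,0,0.05,0,0,0,0,0,0.1,0,0,0,0,0,0.156,0,0,0,0,0,0.156,0,0,0]'

```text
t: 1.8
tool_pos: [0.614, 0.2578, 0.1326]
tool_rot: [1.203, -2.893, -0.004]
contact_force: [0.0, -0.5, -0.4]
opening: 0.0283
grip_force: 0.0
```

Run:
```python
from h import *
from station import ctrl
np.set_printoptions(precision=4,suppress=True,linewidth=150)
o=ctrl.get_obs();print(o["tool_pos"],o["contact_force"],o["q"])
im,d=ctrl.get_image("scene");cv2.imwrite("pics/s1.png",cv2.resize(im[130:240,190:330],(700,550),interpolation=cv2.INTER_CUBIC))
T=[]
for i in range(1,17):
    th=min(i*.12,1.75);x,y=post(th);T.append(((x,y,.138),down(np.radians(135)-th)))
print(rows(o,T).tolist())
```

```text
[0.614  0.2578 0.1326] [ 0.0215 -0.4537 -0.4491] [ 0.2853  0.3027  1.6301  0.0015  1.2177 -2.074 ]
[[-0.0041, 0.0085, -0.009, 0.0033, -0.0048, 0.078], [-0.0067, 0.0225, -0.0089, 0.003, -0.005, 0.1544], [-0.0109, 0.0361, -0.0089, 0.0027, -0.0052, 0.2308], [-0.0168, 0.0491, -0.0089, 0.0024, -0.0053, 0.3072], [-0.0241, 0.0612, -0.0089, 0.0021, -0.0055, 0.3836], [-0.0329, 0.0725, -0.0089, 0.0018, -0.0057, 0.46], [-0.0429, 0.0826, -0.0089, 0.0014, -0.0058, 0.5364], [-0.0541, 0.0914, -0.0089, 0.0011, -0.0059, 0.6128], [-0.0663, 0.0988, -0.0089, 0.0007, -0.006, 0.6892], [-0.0792, 0.1047, -0.009, 0.0004, -0.0061, 0.7656], [-0.0928, 0.109, -0.0091, 0.0, -0.0062, 0.842], [-0.1068, 0.1117, -0.0092, -0.0004, -0.0063, 0.9184], [-0.121, 0.1126, -0.0093, -0.0008, -0.0064, 0.9948], [-0.1352, 0.1119, -0.0094, -0.0012, -0.0064, 1.0712], [-0.1434, 0.1107, -0.0094, -0.0014, -0.0065, 1.1157], [-0.1434, 0.1107, -0.0094, -0.0014, -0.0065, 1.1157]]
```

View pics/s1.png

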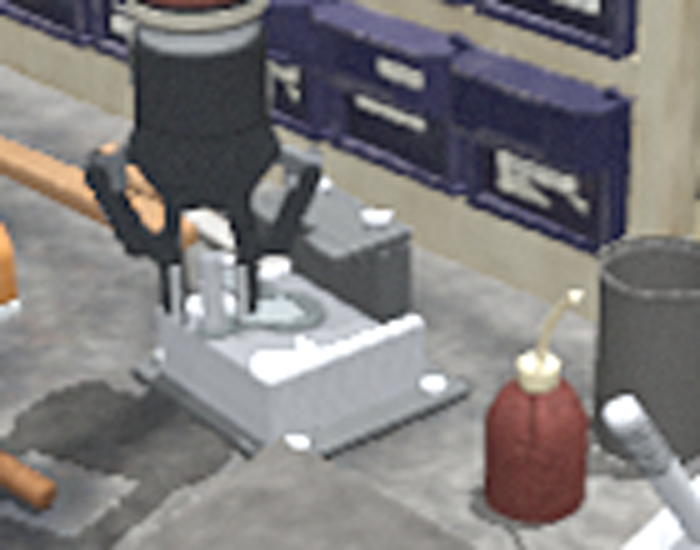

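apply_moves --rows '[-0.004,0.0085,-0.005,0,0,0.078,-0.0067,0.0225,-0.005,0,0,0.154,-0.011,0.036,-0.005,0,0,0.231,-0.017,0.049,-0.005,0,0,0.307,-0.024,0.061,-0.005,0,0,0.384,-0.033,0.0725,-0.005,0,0,0.46,-0.043,0.0825,-0.005,0,0,0.536,-0.054,0.091,-0.005,0,0,0.613,-0.066,0.099,-0.005,0,0,0.689,-0.079,0.105,-0.005,0,0,0.766,-0.093,0.109,-0.005,0,0,0.842,-0.107,0.112,-0.005,0,0,0.918,-0.107,0.112,-0.005,0,0,0.918]'

```text
t: 3.15
tool_pos: [0.6172, 0.3521, 0.145]
tool_rot: [1.008, 2.971, 0.009]
contact_force: [0.4, -0.3, 0.7]
opening: 0.0287
grip_force: 0.0
```

Run:
```python
from h import *
from station import ctrl
np.set_printoptions(precision=4,suppress=True,linewidth=150)
o=ctrl.get_obs();print(o["tool_pos"],o["contact_force"],o["q"])
T=[]
for th in (1.52,1.6,1.66,1.72,1.76):
    x,y=post(th);T.append(((x,y,.136),down(np.radians(135)-th)))
print(post(1.44),rows(o,T).tolist())
```

```text
[0.6172 0.3521 0.145 ] [ 0.3547 -0.2504  0.715 ] [ 0.4135  0.3757  1.5153  0.0013  1.2439 -0.5035]
[0.6117 0.3504] [[0.0051, 0.0016, 0.0149, 0.0042, 0.0012, 0.0512], [0.004, 0.0111, 0.015, 0.0042, 0.001, 0.1021], [0.0026, 0.0181, 0.015, 0.0043, 0.0009, 0.1403], [0.0008, 0.025, 0.0151, 0.0043, 0.0008, 0.1785], [-0.0006, 0.0295, 0.0151, 0.0043, 0.0007, 0.204]]
```

apply_moves --rows '[0.004,0.002,0.008,0,0,0.05,0.004,0.011,0.012,0,0,0.1,0.003,0.018,0.012,0,0,0.14,0.001,0.025,0.012,0,0,0.18,-0.0005,0.03,0.012,0,0,0.2,-0.0005,0.03,0.012,0,0,0.2]'

```text
t: 3.75
tool_pos: [0.6256, 0.3633, 0.1358]
tool_rot: [-1.459, -2.779, 0.008]
contact_force: [-9.0, -6.7, 5.5]
opening: 0.0277
grip_force: 5.8
```

apply_moves --rows '[0,-0.01,0,0,0,0,0,-0.01,0,0,0,0,0,-0.01,-0.08,0,0,0,0,-0.01,-0.16,0,0,0,0,-0.01,-0.24,0,0,0,0,-0.01,-0.28,0,0,0,0,-0.01,-0.28,0,0,0]'

```text
t: 4.45
tool_pos: [0.6241, 0.3618, 0.3108]
tool_rot: [1.459, 2.773, 0.02]
contact_force: [0.1, -0.3, 0.5]
opening: 0.0282
grip_force: 0.0
```

```bash
cat >> h.py <<'E'
def tilted(yaw,lean): # tool z = -(pin axis); pin leans by lean toward -x of frame with yaw
    c,s=np.cos(yaw),np.sin(yaw);X=np.array([c,s,0]);Y=np.array([-s,c,0])
    a=-np.sin(lean)*X+np.cos(lean)*np.array([0,0,1.]);z=-a;return Ro.from_matrix(np.c_[np.cross(Y,z),Y,z]),a
E
python3 - <<'E'
from h import *
from station import ctrl
np.set_printoptions(precision=4,suppress=True,linewidth=150)
o=ctrl.get_obs();print(o["tool_pos"],o["contact_force"],o["q"])
R,a=tilted(-.2436,np.radians(30));top=np.array([.5449,-.1531,.1643]);g=top-.020*a
print(a,g)
print(rows(o,[(g+a*(.054+.07),R)]).tolist(),g+a*.124)
E
```

```text
[0.6241 0.3618 0.3108] [ 0.0623 -0.3068  0.5004] [ 0.4221  0.2641  1.3664  0.0012  1.4961 -0.1802]
[-0.4852  0.1206  0.866 ] [ 0.5546 -0.1555  0.147 ]
[[-0.5676, -0.6536, 0.0852, -0.1122, -0.3141, -0.4529]] [ 0.4944 -0.1406  0.2544]
```

apply_moves --rows '[-0.5675,-0.6535,0.05,-0.112,-0.314,-0.453,-0.5675,-0.6535,0.05,-0.112,-0.314,-0.453,-0.5675,-0.6535,0.05,-0.112,-0.314,-0.453,-0.5675,-0.6535,0.05,-0.112,-0.314,-0.453,-0.5675,-0.6535,0.05,-0.112,-0.314,-0.453,-0.5675,-0.6535,0.05,-0.112,-0.314,-0.453,-0.5675,-0.6535,0.05,-0.112,-0.314,-0.453,-0.5675,-0.6535,0.085,-0.112,-0.314,-0.453,-0.5675,-0.6535,0.085,-0.112,-0.314,-0.453,-0.5675,-0.6535,0.085,-0.112,-0.314,-0.453,-0.5675,-0.6535,0.085,-0.112,-0.314,-0.453,-0.5675,-0.6535,0.085,-0.112,-0.314,-0.453,-0.5675,-0.6535,0.085,-0.112,-0.314,-0.453,-0.5675,-0.6535,0.085,-0.112,-0.314,-0.453]' --grip 0.55

```text
t: 5.85
tool_pos: [0.4915, -0.1406, 0.2502]
tool_rot: [0.317, 2.613, -0.095]
contact_force: [-0.0, -0.2, 0.2]
opening: 0.0468
grip_force: 0.0
```

Run:
```python
from h import *
from station import ctrl
np.set_printoptions(precision=4,suppress=True,linewidth=150)
for n in("scene","top"):
    im,d=ctrl.get_image(n);np.savez(f"pics/{n}1.npz",im=im,d=d,**ctrl.camera_model(n))
s,t=load("scene1"),load("top1")
o=ctrl.get_obs();print(o["tool_pos"],o["contact_force"],o["q"])
I=[ortho(t,B[0],B[1],.05),ortho(s,B[0],B[1],.05)]+[cv2.resize(m["im"][v:v+75,u:u+100],(400,300),interpolation=cv2.INTER_CUBIC) for m,u,v in((s,295,170),(t,290,155))]
cv2.imwrite("pics/o2.png",np.vstack([np.hstack(I[:2]),np.hstack(I[2:])]))
```

```text
[ 0.4917 -0.1404  0.2505] [-0.0753  0.2789 -0.7426] [-0.4653 -0.4456  2.1771  0.1286  0.9099 -1.8488]
```

View pics/o2.png

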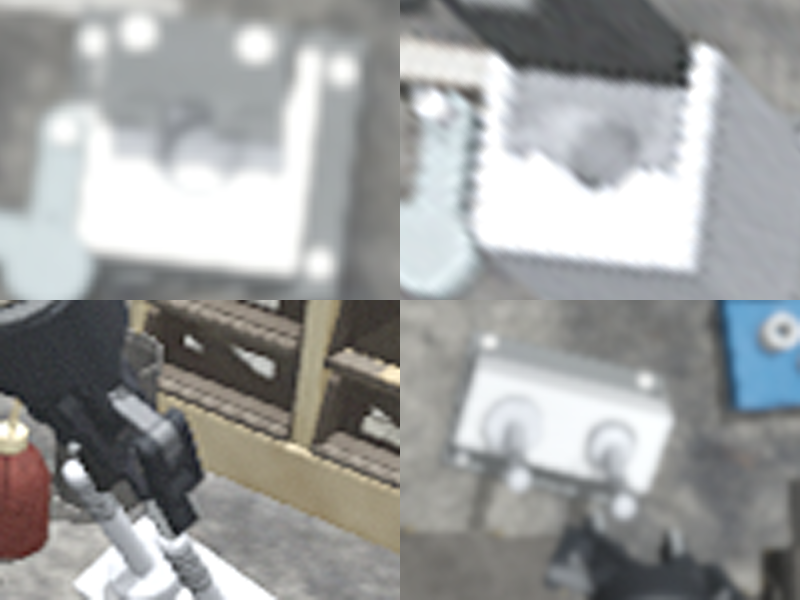

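```bash
sed -i 's/^B=.*/B=np.array([.6601,.2406]);PSI=-.11/' h.py
python3 - <<'E'
from h import *
from station import ctrl
np.set_printoptions(precision=4,suppress=True,linewidth=150)
o=ctrl.get_obs()
R,a=tilted(-.2436,np.radians(30));top=np.array([.5449,-.1531,.1643]);g=top-.020*a
print(rows(o,[(g+a*.08,R),(g+a*.054,R)]).tolist(),g+a*.054)
E
```

```text
[[-0.0079, 0.0013, 0.0699, -0.0044, -0.0065, 0.0032], [-0.0083, 0.0016, 0.1132, -0.0044, -0.0065, 0.0032]] [ 0.5284 -0.149   0.1937]
```

apply_moves --rows '[-0.008,0.0015,0.035,-0.004,-0.006,0.003,-0.008,0.0015,0.07,-0.004,-0.006,0.003,-0.008,0.0015,0.095,-0.004,-0.006,0.003,-0.008,0.0015,0.113,-0.004,-0.006,0.003,-0.008,0.0015,0.113,-0.004,-0.006,0.003,-0.008,0.0015,0.113,-0.004,-0.006,0.003]'

```text
t: 6.55
tool_pos: [0.5279, -0.1499, 0.1939]
tool_rot: [0.32, 2.602, -0.087]
contact_force: [0.1, 0.6, -0.3]
opening: 0.0465
grip_force: 0.0
```

Run:
```python
from h import *
from station import ctrl
np.set_printoptions(precision=4,suppress=True,linewidth=150)
o=ctrl.get_obs()
R,a=tilted(-.2436,np.radians(30));top=np.array([.5449,-.1531,.1643]);g=top-.020*a
print(o["tool_pos"],o["contact_force"],rows(o,[(g+a*.054,R)]).tolist())
s,_=ctrl.get_image("scene");t,_=ctrl.get_image("top")
cv2.imwrite("pics/g1.png",np.hstack([cv2.resize(im[v:v+60,u:u+60],(400,400),interpolation=cv2.INTER_CUBIC) for im,u,v in((s,305,195),(t,315,175))]))
```

```text
[ 0.5279 -0.1499  0.1939] [ 0.107   0.567  -0.3459] [[-0.0003, 0.0017, 0.0004, -0.0009, -0.0006, -0.0005]]
```

View pics/g1.png

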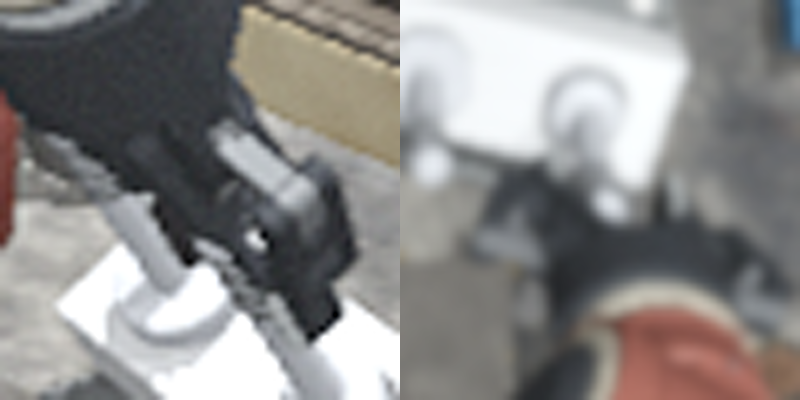

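apply_moves --rows '[0,0,0,0,0,0,0,0,0,0,0,0,0,0,0,0,0,0,0,0,0,0,0,0,0,0,0,0,0,0,0,0,0,0,0,0,0,0,0,0,0,0]' --grip 0 --grip_force 90

```text
t: 7.35
tool_pos: [0.5281, -0.1501, 0.1946]
tool_rot: [0.321, 2.601, -0.086]
contact_force: [-3.7, 4.6, 5.5]
opening: 0.0143
grip_force: 88.0
```

apply_moves --rows '[0,0,-0.02,0,0,0,0,0,-0.05,0,0,0,0,0,-0.08,0,0,0,0,0,-0.11,0,0,0,0,0,-0.15,0,0,0,0,0,-0.19,0,0,0,0,0,-0.19,0,0,0,0,0,-0.19,0,0,0]'

```text
t: 8.15
tool_pos: [0.4721, -0.1365, 0.2913]
tool_rot: [0.322, 2.603, -0.087]
contact_force: [-0.9, 0.5, -4.6]
opening: 0.0144
grip_force: 88.0
```

Run:
```python
from h import *
from station import ctrl
np.set_printoptions(precision=4,suppress=True,linewidth=150)
o=ctrl.get_obs();print(o["tool_pos"],o["contact_force"],o["q"],o["opening"])
for n in("scene","top"):
    im,d=ctrl.get_image(n);np.savez(f"pics/{n}2.npz",im=im,d=d,**ctrl.camera_model(n))
s=load("scene2");R=Ro.from_rotvec(o["tool_rot"]);a=-R.as_matrix()[:,2];g=o["tool_pos"]-.054*a;foot=g-.130*a
print("a",a,"foot",foot,"px",proj(s,foot),proj(s,g),"top",proj(load("top2"),foot))
u,v=proj(s,foot).astype(int)
im=s["im"].copy()
k=6;u0,v0=u-50,v-70;c=cv2.resize(im[v0:v0+100,u0:u0+130],(780,600),interpolation=cv2.INTER_CUBIC)
for L in(0,.05,.13):
    p=(proj(s,foot+a*L)-[u0,v0]+.5)*k;cv2.circle(c,tuple(p.astype(int)),4,(0,0,255),1)
cv2.imwrite("pics/g2.png",c);print(u0,v0)
```

```text
[ 0.4721 -0.1365  0.2913] [-0.868   0.5125 -4.621 ] [-0.4825 -0.5472  2.1769  0.1371  1.0068 -1.8507] 0.014378056786872071
a [-0.4827  0.1224  0.8672] foot [ 0.5609 -0.1591  0.1317] px [343.5286 239.2129] [321.7349 200.9529] top [345.0784 201.8315]
293 169
```

View pics/g2.png

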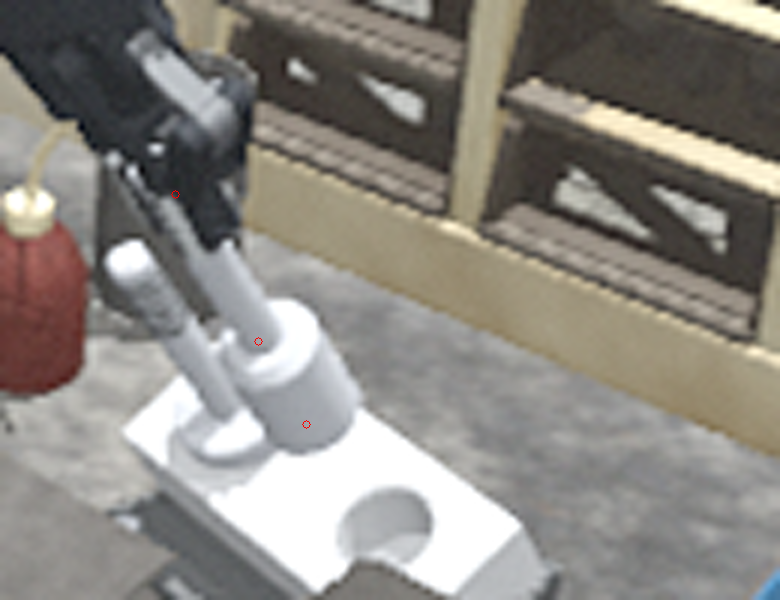

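```bash
cat > fit.py <<'E'
from h import *
from scipy.optimize import least_squares
def fitpin(name,pos,rot,L0=.130):
    m=load(name);P=cloud(m).reshape(-1,3);M=Ro.from_rotvec(rot).as_matrix();a=-M[:,2]
    foot=pos-(.054+L0)*a
    q=(P-foot)@M; L=-q[:,2]                     # tool axes about foot; L along pin
    r=np.hypot(q[:,0],q[:,1])
    A=(r<.024)&(L>.006)&(L<.042);N=(r<.014)&(L>.056)&(L<.09)
    x=np.r_[q[A,:2],q[N,:2]];l=np.r_[L[A],L[N]];rad=np.r_[np.full(A.sum(),.018),np.full(N.sum(),.008)]
    def f(p): return np.hypot(x[:,0]-p[0]-p[2]*l,x[:,1]-p[1]-p[3]*l)-rad
    s=least_squares(f,np.zeros(4),loss="soft_l1",f_scale=.001)
    E=(r<.024)&(L>-.03)&(L<.06)
    print(name,"n",A.sum(),N.sum(),"foot off xy(mm)",s.x[:2]*1e3,"slope rad",s.x[2:],"rms",np.sqrt((s.fun**2).mean())*1e3,"Lhist",np.histogram(L[E],np.arange(-.03,.061,.005))[0])
    return s.x
E
python3 - <<'E'
from fit import *
from station import ctrl
np.set_printoptions(precision=4,suppress=True,linewidth=170)
o=ctrl.get_obs();print(o["tool_pos"])
for n in("scene2","top2"):fitpin(n,o["tool_pos"],o["tool_rot"])
print(Ro.from_rotvec(o["tool_rot"]).as_matrix())
E
```

```text
[ 0.472  -0.1363  0.2899]
scene2 n 190 88 foot off xy(mm) [-6.555   0.7946] slope rad [ 0.0466 -0.0041] rms 0.7503770275293281 Lhist [ 0  0  0  0  0  0 15 27 27 21 29 30 25 29 33 82 56 15]
top2 n 66 28 foot off xy(mm) [-2.8594 -0.2928] slope rad [ 0.0438 -0.0008] rms 0.8138984234111047 Lhist [ 0  0  0  0  0  1  5  7  9  8  9 10  8 11 18 48 17  6]
[[-0.8423  0.2436  0.4807]
 [ 0.2115  0.9699 -0.121 ]
 [-0.4957 -0.0003 -0.8685]]
```

```bash
cat >> h.py <<'E'
E0,EY,ELL,DEL=-.0047,.0002,.184,.045   # pin foot in tool frame, tilt in grip
def pinpose(foot,phi,yaw=None):
    R,_=tilted(PSI if yaw is None else yaw,phi-DEL)
    return np.asarray(foot)-R.apply([E0,EY,ELL]),R
def fixfoot(x,z): p=fx(x/1e3,0);return np.r_[p,.05+z/1e3]   # mm, rel. bore mouth
E
python3 - <<'E'
from h import *
from station import ctrl
np.set_printoptions(precision=4,suppress=True,linewidth=170)
o=ctrl.get_obs();r=np.radians
print("can",rayz(load("top0"),270,171,.15))
print(o["tool_pos"],rows(o,[pinpose((.54,-.10,.22),r(27),-.2),pinpose(fixfoot(-60,150),r(22)),pinpose(fixfoot(-40,60),r(22))]).tolist(),pinpose(fixfoot(-40,60),r(22))[0])
E
```

```text
can [0.6525 0.0712 0.15  ]
[ 0.472  -0.1363  0.2899] [[-0.0456, 0.0797, -0.1577, -0.0135, 0.0588, -0.0261], [-0.0189, 0.6568, -0.1469, -0.0362, 0.1142, -0.0788], [0.0267, 0.6614, -0.0002, -0.0362, 0.1142, -0.0788]] [0.5551 0.252  0.282 ]
```

apply_moves --rows '[-0.022,0.04,-0.08,-0.006,0.03,-0.013,-0.045,0.08,-0.158,-0.013,0.059,-0.026,-0.042,0.15,-0.157,-0.016,0.065,-0.032,-0.039,0.22,-0.156,-0.019,0.07,-0.038,-0.036,0.3,-0.155,-0.022,0.08,-0.045,-0.033,0.38,-0.153,-0.025,0.09,-0.052,-0.029,0.46,-0.151,-0.028,0.097,-0.06,-0.025,0.54,-0.149,-0.031,0.105,-0.068,-0.021,0.61,-0.148,-0.034,0.11,-0.075,-0.019,0.657,-0.147,-0.036,0.114,-0.079,0.004,0.659,-0.075,-0.036,0.114,-0.079,0.0265,0.661,0,-0.036,0.114,-0.079,0.0265,0.661,0,-0.036,0.114,-0.079,0.0265,0.661,0,-0.036,0.114,-0.079,0.0265,0.661,0,-0.036,0.114,-0.079]'

```text
t: 9.75
tool_pos: [0.5567, 0.252, 0.2864]
tool_rot: [0.153, 2.792, -0.026]
contact_force: [-0.1, -0.4, -1.4]
opening: 0.0138
grip_force: 88.8
```

Run:
```python
from fit import *
from station import ctrl
np.set_printoptions(precision=4,suppress=True,linewidth=170)
o=ctrl.get_obs();print(o["tool_pos"],o["contact_force"],o["q"],o["opening"])
for n in("scene","top"):
    im,d=ctrl.get_image(n);np.savez(f"pics/{n}3.npz",im=im,d=d,**ctrl.camera_model(n))
for n in("scene3","top3"):
    fitpin(n,o["tool_pos"],o["tool_rot"])
s=load("scene3");k=6;u0,v0=205,110
c=cv2.resize(s["im"][v0:v0+100,u0:u0+130],(780,600),interpolation=cv2.INTER_CUBIC)
R=Ro.from_rotvec(o["tool_rot"]);foot=o["tool_pos"]+R.apply([E0,EY,ELL]);a=R.apply([DEL,0,-1])
pts=[foot+a*L for L in(0,.05,.13)]
pts+=[np.r_[fx(x/1e3,y/1e3),z] for x,y,z in((0,0,.05),(-55,-55,.05),(-55,55,.05),(0,-45,.106),(0,45,.106),(0,-12,.106),(0,12,.106),(13,0,.106))]
for p in pts:
    q=(proj(s,p)-[u0,v0]+.5)*k;cv2.circle(c,tuple(q.astype(int)),4,(0,0,255),1)
cv2.imwrite("pics/g3.png",c)
print(rows(o,[pinpose(fixfoot(-40,60),np.radians(22))]))
```

```text
[0.5567 0.252  0.2864] [-0.1452 -0.4446 -1.3658] [ 0.3549 -0.102   1.815  -0.1694  1.1221 -1.056 ] 0.013837764205112575
scene3 n 135 64 foot off xy(mm) [-5.4312  0.654 ] slope rad [ 0.0366 -0.0017] rms 1.5088938842131026 Lhist [ 0  0  0  0  0  0  8 23 16 20 19 20 17 19 25 55 11  7]
top3 n 37 17 foot off xy(mm) [-3.5901 -0.1005] slope rad [0.0439 0.001 ] rms 0.4807054600279014 Lhist [ 0  0  0  0  0  0  5  1  7  5  5  4  6  7 12 39 23  2]
[[ 0.005  -0.0002  0.006   0.0002  0.0046  0.0001]]
```

View pics/g3.png

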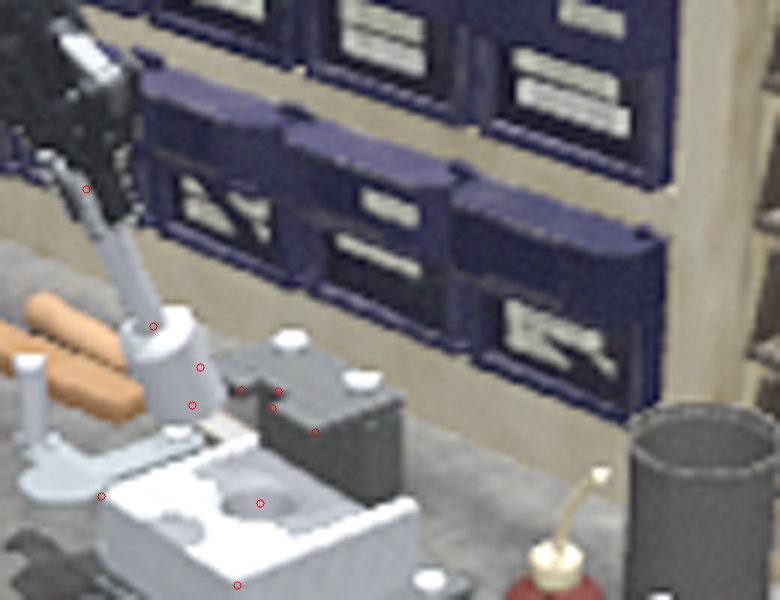

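```bash
cat > fixfit.py <<'E'
from h import *
from scipy.optimize import least_squares,minimize
np.set_printoptions(precision=4,suppress=True,linewidth=170)
s,t=load("scene1"),load("top1")
P=cloud(s).reshape(-1,3);c,sn=np.cos(PSI),np.sin(PSI)
F=np.c_[(P[:,:2]-B)@np.array([[c,-sn],[sn,c]]),P[:,2]]
for nm,ax,ot,v in(("front",0,1,-.055),("right",1,0,-.055)):
    k=(abs(F[:,ax]-v)<.01)&(abs(F[:,ot])<.045)&(F[:,2]>.014)&(F[:,2]<.042)
    if k.sum()<20: print(nm,k.sum());continue
    r=least_squares(lambda p:F[k,ax]-p[0]-p[1]*F[k,ot],[v,0],loss="soft_l1",f_scale=.001)
    print(nm,k.sum(),r.x,"std",np.std(r.fun))
def edges(p,m,E):
    g=cv2.cvtColor(m["im"],cv2.COLOR_BGR2GRAY).astype(np.float32);g=cv2.GaussianBlur(g,(0,0),.8)
    gm=np.hypot(cv2.Sobel(g,5,1,0),cv2.Sobel(g,5,0,1));C,S=np.cos(p[2]),np.sin(p[2]);o=0
    for (x0,y0),(x1,y1),z in E:
        w=np.linspace(.03,.97,60);x=x0+(x1-x0)*w;y=y0+(y1-y0)*w
        X=np.c_[p[0]+(C*x-S*y)/1e3,p[1]+(S*x+C*y)/1e3,np.full(60,z/1e3)]
        q=X@m["R"].T+m["t"];q=q@m["mtx"].T;q=q[:,:2]/q[:,2:]
        o+=np.mean(np.sqrt(cv2.remap(gm,q[None,:,0].astype(np.float32),q[None,:,1].astype(np.float32),cv2.INTER_CUBIC).clip(0)))
    return o/len(E)
Ef=[((-55,-55),(-55,55),50)]
Es=[((0,-45),(0,-12),106),((0,12),(0,45),106)]
Er=[((0,-45),(45,-45),106)]
sets=dict(scene=(s,Ef+Es+[((-50,-55),(-10,-55),50)]),top=(t,Ef+Es+[((-55,55),(0,55),50)]+Er))
G=[(B[0]+i/2e3,B[1]+j/2e3,PSI+k*.01) for i in range(-12,13) for j in range(-12,13) for k in range(-4,5)]
sc={}
for n,(m,E) in sets.items():
    sc[n]=np.array([edges(p,m,E) for p in G]);i=sc[n].argsort()[::-1][:4];print(n,[np.round(np.r_[G[k],sc[n][k]],4).tolist() for k in i])
tot=sum(v/v.max() for v in sc.values());i=tot.argsort()[::-1][:5];print("both",[np.round(G[k],4).tolist() for k in i])
E
python3 fixfit.py
```

```text
front 150 [-0.0535  0.0127] std 0.001167387999243693
right 217 [-0.0531 -0.0051] std 0.0019094242354355613
scene [[0.6611, 0.2421, -0.14, 15.8606], [0.6611, 0.2416, -0.14, 15.8603], [0.6611, 0.2421, -0.13, 15.855], [0.6611, 0.2416, -0.15, 15.8457]]
top [[0.6571, 0.2416, -0.14, 12.7484], [0.6576, 0.2416, -0.14, 12.7474], [0.6571, 0.2416, -0.13, 12.7441], [0.6576, 0.2416, -0.13, 12.7394]]
both [[0.6596, 0.2416, -0.14], [0.6596, 0.2416, -0.15], [0.6596, 0.2411, -0.14], [0.6596, 0.2411, -0.15], [0.6596, 0.2421, -0.14]]
```

```bash
sed -i 's/^B=.*/B=np.array([.6595,.2418]);PSI=-.125/; s/^E0,EY.*/E0,EY,ELL,DEL=-.0046,.0003,.184,.042/' h.py
python3 - <<'E'
from h import *
from station import ctrl
np.set_printoptions(precision=4,suppress=True,linewidth=170)
o=ctrl.get_obs();r=np.radians(22)
print(o["tool_pos"],rows(o,[pinpose(fixfoot(*p),r) for p in((-30,30),(-12,16),(-5,10),(-2,3),(0,-2.5))]).tolist())
E
```

```text
[0.5568 0.252  0.2876] [[0.0092, 0.0037, 0.0602, 0.0039, 0.0038, 0.0089], [-0.0111, 0.0032, 0.0924, 0.0039, 0.0038, 0.0089], [-0.0186, 0.0031, 0.1058, 0.0039, 0.0038, 0.0089], [-0.0194, 0.003, 0.1184, 0.0039, 0.0038, 0.0089], [-0.0194, 0.0029, 0.1282, 0.0039, 0.0038, 0.0089]]
```

apply_moves --rows '[0.005,0.002,0.03,0.004,0.004,0.009,0.009,0.0037,0.06,0.004,0.004,0.009,-0.001,0.0035,0.076,0.004,0.004,0.009,-0.011,0.0032,0.092,0.004,0.004,0.009,-0.0186,0.003,0.1058,0.004,0.004,0.009,-0.0186,0.003,0.1058,0.004,0.004,0.009,-0.0186,0.003,0.1058,0.004,0.004,0.009,-0.0186,0.003,0.1058,0.004,0.004,0.009]'

```text
t: 10.65
tool_pos: [0.5883, 0.2498, 0.2291]
tool_rot: [0.175, 2.798, -0.033]
contact_force: [0.9, 0.5, 0.2]
opening: 0.0141
grip_force: 89.1
```

```bash
cat > plan.py <<'E'
from fit import *
from station import ctrl
import sys
np.set_printoptions(precision=4,suppress=True,linewidth=170)
def plan(T):
    o=ctrl.get_obs();R=Ro.from_rotvec(o["tool_rot"]);foot=o["tool_pos"]+R.apply([E0,EY,ELL]);d=foot[:2]-B;c,s=np.cos(PSI),np.sin(PSI)
    a=R.apply([DEL,0,-1])
    print("tcp",o["tool_pos"],"F",o["contact_force"],"tq",o["wrist_torque"],"foot fx mm",1e3*np.array([c*d[0]+s*d[1],-s*d[0]+c*d[1],foot[2]-.05]),"lean",np.degrees(np.arccos(a[2]/np.linalg.norm(a))),"op",o["opening"])
    for x,z,ph in T: print((x,z,ph),rows(o,[pinpose(fixfoot(x,z),np.radians(ph))])[0].tolist())
E
python3 - <<'E'
from plan import *
plan([(-3,5,22),(-1.5,0,22),(0,-3.5,22)])
for n in("scene","top"):
    im,d=ctrl.get_image(n);np.savez(f"pics/{n}4.npz",im=im,d=d,**ctrl.camera_model(n))
o=ctrl.get_obs()
for n in("scene4","top4"): fitpin(n,o["tool_pos"],o["tool_rot"])
E
```

```text
tcp [0.5883 0.2498 0.2291] F [0.9089 0.4582 0.2274] tq [ 0.0164 -0.0904  0.0318] foot fx mm [-6.0701 -0.9464  7.0701] lean 21.833006077472273 op 0.014123595186113948
(-3, 5, 22) [-0.0028, 0.001, 0.005, -0.0012, -0.0018, 0.0003]
(-1.5, 0, 22) [-0.0024, 0.001, 0.0137, -0.0012, -0.0018, 0.0003]
(0, -3.5, 22) [-0.0028, 0.001, 0.02, -0.0012, -0.0018, 0.0003]
scene4 n 128 58 foot off xy(mm) [-6.4669  0.2453] slope rad [0.0423 0.0025] rms 1.8503217958929303 Lhist [ 7  2  0  0  0 13 30 21 19 14 23 17 14 18 20 50 17 11]
top4 n 29 13 foot off xy(mm) [-3.6908 -0.1025] slope rad [ 0.0503 -0.0012] rms 0.42983436428324506 Lhist [ 1  5  4  7  8  5  8  4  6  2  4  3  6  4  6 44 11  1]
```

apply_moves --rows '[-0.0028,0.001,0.005,-0.001,-0.002,0,-0.0025,0.001,0.0137,-0.001,-0.002,0,-0.0028,0.001,0.02,-0.001,-0.002,0,-0.0028,0.001,0.02,-0.001,-0.002,0,-0.0028,0.001,0.02,-0.001,-0.002,0,-0.0028,0.001,0.02,-0.001,-0.002,0]'

```text
t: 11.35
tool_pos: [0.5971, 0.2508, 0.2295]
tool_rot: [0.173, 2.782, -0.027]
contact_force: [-12.4, -2.8, 32.1]
opening: 0.0137
grip_force: 96.1
```

Run:
```python
from plan import *
plan([(0,-4,22),(0,-5.5,18),(0,-7.5,14),(0,-9,10),(0,-11.5,5),(0,-15,0)])
```

```text
tcp [0.5971 0.2508 0.2295] F [-12.3878  -2.837   32.0769] tq [-1.2466  1.2256 -0.4715] foot fx mm [5.0954 1.927  8.5093] lean 22.706825584793553 op 0.013685170109425564
(0, -4, 22) [0.0114, -0.0024, 0.0165, 0.0017, 0.0079, -0.0]
(0, -5.5, 18) [-0.0091, -0.0024, 0.0193, 0.0017, 0.0523, 0.0]
(0, -7.5, 14) [-0.0293, -0.0024, 0.0244, 0.0017, 0.0968, 0.0001]
(0, -9, 10) [-0.0496, -0.0025, 0.0302, 0.0017, 0.1412, 0.0002]
(0, -11.5, 5) [-0.0741, -0.0025, 0.0405, 0.0017, 0.1968, 0.0002]
(0, -15, 0) [-0.0974, -0.0025, 0.0546, 0.0017, 0.2523, 0.0003]
```

```bash
cat > look.py <<'E'
from plan import *
def look(k,**kw):
    for n in("scene","top"):
        im,d=ctrl.get_image(n);np.savez(f"pics/{n}{k}.npz",im=im,d=d,**ctrl.camera_model(n))
    o=ctrl.get_obs()
    for n in("scene","top"): fitpin(f"{n}{k}",o["tool_pos"],o["tool_rot"],**kw)
E
python3 - <<'E'
from look import *
look(5)
E
```

```text
scene5 n 128 56 foot off xy(mm) [ 4.0255 -1.35  ] slope rad [-0.0225  0.015 ] rms 1.6963402956192102 Lhist [ 8  9  7 14  0  2 10 14 19 20 19 15 12 22 19 38 31 11]
top5 n 28 6 foot off xy(mm) [ 6.9625 -2.5803] slope rad [-0.0347  0.0297] rms 3.0030065964921175 Lhist [ 1  3  6 15  6  1  1  4  1  2  5  3  4  4 11 32 15  1]
```

apply_moves --rows '[0,0,-0.025,0,0,0,0,0,-0.05,0,0,0,0,0,-0.05,0,0,0,0,0,-0.05,0,0,0,0,0,-0.05,0,0,0]' --grip_force 120

```text
t: 11.95
tool_pos: [0.5825, 0.2507, 0.2436]
tool_rot: [0.174, 2.8, -0.033]
contact_force: [0.9, -0.8, -2.7]
opening: 0.0135
grip_force: 117.1
```

Run:
```python
from look import *
plan([])
look(6)
plan([])
```

```text
tcp [0.5825 0.2507 0.2436] F [ 0.886  -0.7669 -2.6581] tq [ 0.0549  0.3774 -0.0107] foot fx mm [-12.3371  -0.9059  21.435 ] lean 21.713763870046805 op 0.013487295095132584
scene6 n 130 61 foot off xy(mm) [ 3.1564 -0.4816] slope rad [-0.0253  0.0076] rms 1.4225965382897683 Lhist [ 2  3 13 17  1  0 11 15 19 18 18 15 25 18 19 36 31  8]
top6 n 25 10 foot off xy(mm) [ 5.7699 -1.2699] slope rad [-0.0193  0.0091] rms 0.39005610718165123 Lhist [ 8 10  7  2  0  0  1  3  7  3  2  1  5  5  8 33 13  3]
tcp [0.5827 0.2507 0.2438] F [ 0.6463  1.1815 -1.6948] tq [ 0.0192  0.3692 -0.0051] foot fx mm [-12.0421  -0.8201  21.7091] lean 21.736496490871172 op 0.013308381727835595
```

```bash
sed -i 's/^E0,EY.*/E0,EY,ELL,DEL=.0045,-.0008,.184,-.022/' h.py
python3 - <<'E'
from look import *
plan([(-10,18,25),(-2,10,25),(0.5,5,25),(0.5,0,25),(0.5,-2.5,25)])
E
```

```text
tcp [0.5827 0.2507 0.2438] F [ 0.6463  1.1815 -1.6948] tq [ 0.0192  0.3692 -0.0051] foot fx mm [-20.6288  -1.9284  18.6993] lean 18.071269783387752 op 0.013308381727835595
(-10, 18, 25) [0.0207, 0.0026, 0.0083, -0.0013, -0.077, 0.0007]
(-2, 10, 25) [0.0126, 0.0026, 0.0253, -0.0013, -0.077, 0.0007]
(0.5, 5, 25) [0.0114, 0.0026, 0.0345, -0.0013, -0.077, 0.0007]
(0.5, 0, 25) [0.0141, 0.0027, 0.0424, -0.0013, -0.077, 0.0007]
(0.5, -2.5, 25) [0.0155, 0.0027, 0.0463, -0.0013, -0.077, 0.0007]
```

apply_moves --rows '[0.0207,0.0026,0.0083,-0.001,-0.077,0.001,0.0207,0.0026,0.0083,-0.001,-0.077,0.001,0.0166,0.0026,0.017,-0.001,-0.077,0.001,0.0126,0.0026,0.0253,-0.001,-0.077,0.001,0.0126,0.0026,0.0253,-0.001,-0.077,0.001,0.0126,0.0026,0.0253,-0.001,-0.077,0.001]'

```text
t: 12.65
tool_pos: [0.5823, 0.2526, 0.2292]
tool_rot: [0.17, 2.676, -0.038]
contact_force: [-0.4, 0.8, -2.8]
opening: 0.0133
grip_force: 117.3
```

Run:
```python
from look import *
plan([])
look(7)
plan([(-2,10,25),(0.5,5,25),(0.5,0,25),(0.5,-2.5,25)])
```

```text
tcp [0.5823 0.2526 0.2292] F [-0.4003  0.7861 -2.7874] tq [0.0615 0.4772 0.0029] foot fx mm [-0.1574  0.3383 12.4009] lean 25.14234826903177 op 0.013316674076222525
scene7 n 127 55 foot off xy(mm) [ 2.3167 -0.2068] slope rad [-0.0262  0.002 ] rms 1.6236377908829156 Lhist [17 24 11  2  0  0  7 21 15 15 17 16 18 19 16 46 25  9]
top7 n 41 15 foot off xy(mm) [ 4.6529 -0.3702] slope rad [-0.0127 -0.0081] rms 2.746347597886695 Lhist [ 1  7  4  3  0  0  2  3  4  6  3  6  7 11 10 46 13  4]
tcp [0.582  0.2527 0.2293] F [ 0.1542 -0.5811 -2.5932] tq [0.1103 0.4984 0.0225] foot fx mm [-0.4094  0.4491 12.5226] lean 25.164840102266393 op 0.01351493720983201
(-2, 10, 25) [0.0034, -0.0005, 0.0026, 0.0004, 0.0018, -0.0009]
(0.5, 5, 25) [0.0033, -0.0005, 0.0119, 0.0004, 0.0018, -0.0009]
(0.5, 0, 25) [0.0071, -0.0006, 0.0194, 0.0004, 0.0018, -0.0009]
(0.5, -2.5, 25) [0.0089, -0.0006, 0.0231, 0.0004, 0.0018, -0.0009]
```

apply_moves --rows '[0.0033,-0.0005,0.008,0,0.002,0,0.0045,-0.0005,0.013,0,0.002,0,0.007,-0.0005,0.0194,0,0.002,0,0.007,-0.0005,0.0194,0,0.002,0,0.007,-0.0005,0.0194,0,0.002,0]'

```text
t: 13.25
tool_pos: [0.5832, 0.2522, 0.2168]
tool_rot: [0.168, 2.678, -0.038]
contact_force: [3.6, 0.0, -3.7]
opening: 0.0136
grip_force: 117.2
```

Run:
```python
from look import *
plan([])
look(8)
```

```text
tcp [0.5832 0.2522 0.2168] F [ 3.6038  0.0108 -3.7381] tq [-0.0124 -0.2417 -0.0018] foot fx mm [ 0.4678  0.1857 -0.1784] lean 25.039444816710088 op 0.013646040470115386
scene8 n 132 55 foot off xy(mm) [ 1.9731 -0.0447] slope rad [-0.0203 -0.0001] rms 1.5825165672866932 Lhist [ 0  5  1 10 10  2  8 18 25 11 22 17 18 13 21 37 22 11]
top8 n 32 16 foot off xy(mm) [ 3.826  -0.9414] slope rad [0.0011 0.0006] rms 0.5953577141287817 Lhist [ 0  0  1  5  8  8  6  3  3  7  1  7  4  5 16 41 14  1]
```

```bash
sed -i 's/^E0,EY.*/E0,EY,ELL,DEL=.0030,-.0004,.184,-.012/' h.py
python3 - <<'E'
from look import *
plan([(1,-3,24.5),(1,-5.5,21),(.7,-7.5,17),(.4,-9,13),(.2,-10.5,9),(0,-12.5,5),(0,-15,0)])
E
```

```text
tcp [0.5831 0.2523 0.2169] F [ 3.6761 -1.2188 -2.7842] tq [-0.0654 -0.3763 -0.0136] foot fx mm [1.6932 0.5987 0.5654] lean 25.601406946221932 op 0.013583328492225162
(1, -3, 24.5) [-0.0022, -0.0007, 0.005, 0.0005, 0.0122, -0.0006]
(1, -5.5, 21) [-0.0191, -0.0007, 0.0099, 0.0005, 0.0511, -0.0005]
(0.7, -7.5, 17) [-0.0384, -0.0007, 0.0155, 0.0006, 0.0956, -0.0005]
(0.4, -9, 13) [-0.0578, -0.0007, 0.0218, 0.0006, 0.14, -0.0005]
(0.2, -10.5, 9) [-0.077, -0.0007, 0.0296, 0.0006, 0.1845, -0.0005]
(0, -12.5, 5) [-0.0954, -0.0007, 0.0396, 0.0006, 0.2289, -0.0005]
(0, -15, 0) [-0.118, -0.0007, 0.0543, 0.0006, 0.2845, -0.0004]
```

apply_moves --rows '[-0.002,-0.0007,0.005,0,0.012,0,-0.01,-0.0007,0.0075,0,0.03,0,-0.019,-0.0007,0.01,0,0.051,0,-0.029,-0.0007,0.0128,0,0.073,0,-0.0385,-0.0007,0.0155,0,0.0955,0,-0.048,-0.0007,0.0187,0,0.118,0,-0.058,-0.0007,0.022,0,0.14,0,-0.058,-0.0007,0.022,0,0.14,0,-0.058,-0.0007,0.022,0,0.14,0]'

```text
t: 14.25
tool_pos: [0.6206, 0.2472, 0.2209]
tool_rot: [0.183, 2.896, -0.019]
contact_force: [4.5, -0.1, 0.3]
opening: 0.0137
grip_force: 117.6
```

Run:
```python
from look import *
plan([])
look(9)
plan([(.4,-9,13),(.2,-10.5,9),(0,-12.5,5),(0,-15,0)])
```

```text
tcp [0.6206 0.2472 0.2209] F [ 4.5257 -0.1286  0.2501] tq [-0.1271 -1.1887 -0.0234] foot fx mm [ 1.6539  0.396  -8.551 ] lean 13.079682750549615 op 0.013707433417708728
scene9 n 131 55 foot off xy(mm) [0.5619 0.4522] slope rad [-0.003  -0.0119] rms 2.0772361013132943 Lhist [ 0  0  0  0  0  0  8 13 22 21 18 18 18 16 18 38 31 10]
top9 n 1 0 foot off xy(mm) [-0.8908 -5.7351] slope rad [-0. -0.] rms 1.747788719308474e-07 Lhist [0 0 0 0 0 0 0 1 0 0 0 0 0 0 0 0 0 0]
tcp [0.6203 0.2473 0.2209] F [ 5.8321 -0.8661  0.4333] tq [-0.1282 -1.4089  0.0086] foot fx mm [ 1.3777  0.445  -8.5125] lean 13.11488218570568 op 0.013326956142508081
(0.4, -9, 13) [0.0012, -0.0003, 0.0004, 0.001, 0.0013, -0.0004]
(0.2, -10.5, 9) [-0.0193, -0.0002, 0.0039, 0.001, 0.0457, -0.0004]
(0, -12.5, 5) [-0.0394, -0.0002, 0.0097, 0.001, 0.0902, -0.0003]
(0, -15, 0) [-0.0646, -0.0002, 0.0191, 0.0011, 0.1457, -0.0003]
```

apply_moves --rows '[-0.01,-0.0003,0.002,0,0.023,0,-0.02,-0.0003,0.004,0,0.0457,0,-0.03,-0.0003,0.007,0,0.068,0,-0.0405,-0.0003,0.01,0,0.09,0,-0.053,-0.0003,0.0145,0,0.118,0,-0.0655,-0.0003,0.0191,0,0.146,0,-0.0655,-0.0003,0.0191,0,0.146,0,-0.0655,-0.0003,0.0191,0,0.146,0]'

```text
t: 15.15
tool_pos: [0.6601, 0.242, 0.2178]
tool_rot: [0.196, 3.126, 0.001]
contact_force: [5.5, -0.6, -2.8]
opening: 0.0133
grip_force: 117.4
```

Run:
```python
from look import *
plan([])
look("a")
plan([(0,-15,0),(0,-25,0),(0,-40,0)])
```

```text
tcp [0.6601 0.242  0.2178] F [ 5.5057 -0.6009 -2.7652] tq [ 0.064  -1.3959  0.01  ] foot fx mm [ -0.6336   0.1151 -16.2414] lean 0.15890362902516775 op 0.013346119822050749
scenea n 119 59 foot off xy(mm) [-0.1118  0.9844] slope rad [ 0.0096 -0.0255] rms 2.366241178248387 Lhist [ 0  0  0  0  0  0  0  0  6 32 18 17 19 18 18 30 30  8]
topa n 43 7 foot off xy(mm) [ 4.2555 -1.3012] slope rad [-0.0244  0.011 ] rms 1.9670048591862785 Lhist [ 0  0  0  0  0  0  0  7 15  8  1  5  1  5  2 29 12  1]
tcp [0.6599 0.2421 0.2179] F [ 6.0818 -0.664  -2.6524] tq [ 0.0246 -1.5832  0.0082] foot fx mm [ -0.78     0.1461 -16.1489] lean 0.12431851871987518 op 0.01375758884335307
(0, -15, 0) [-0.0008, 0.0001, -0.0019, 0.0007, -0.0012, -0.0001]
(0, -25, 0) [-0.0006, 0.0001, 0.0148, 0.0007, -0.0012, -0.0001]
(0, -40, 0) [-0.0003, 0.0001, 0.0398, 0.0007, -0.0012, -0.0001]
```

apply_moves --rows '[-0.001,0,0.008,0,0,0,-0.001,0,0.018,0,0,0,-0.001,0,0.028,0,0,0,-0.001,0,0.036,0,0,0,-0.001,0,0.041,0,0,0,-0.001,0,0.041,0,0,0,-0.001,0,0.041,0,0,0]'

```text
t: 15.95
tool_pos: [0.6611, 0.242, 0.1947]
tool_rot: [0.196, 3.126, 0.001]
contact_force: [3.5, -0.1, 5.6]
opening: 0.0134
grip_force: 118.4
```

Run:
```python
from plan import *
plan([])
```

```text
tcp [0.6611 0.242  0.1947] F [ 3.4735 -0.1499  5.5685] tq [-0.0609 -0.7618 -0.0173] foot fx mm [  0.2833   0.2861 -39.3273] lean 0.15858823943061312 op 0.013442159198478956
```

apply_moves --rows '[0,0,0.004,0,0,0,0,0,0.007,0,0,0,0,0,0.007,0,0,0,0,0,0.007,0,0,0]'

```text
t: 16.35
tool_pos: [0.6618, 0.2422, 0.1946]
tool_rot: [0.196, 3.124, 0.002]
contact_force: [-1.2, -1.8, 18.3]
opening: 0.0137
grip_force: 120.1
```

apply_moves --rows '[0,0,-0.007,0,0,0,0,0,-0.007,0,0,0]'

```text
t: 16.55
tool_pos: [0.6611, 0.242, 0.1947]
tool_rot: [0.196, 3.125, 0.001]
contact_force: [2.1, -0.3, 6.6]
opening: 0.0133
grip_force: 118.5
```

apply_moves --rows '[0,0,0,0,0,0,0,0,0,0,0,0,0,0,0,0,0,0,0,0,0,0,0,0,0,0,0,0,0,0]' --grip 0.5 --grip_force 20

```text
t: 17.05
tool_pos: [0.6604, 0.2418, 0.1928]
tool_rot: [0.197, 3.129, 0.0]
contact_force: [-0.2, -0.1, -0.2]
opening: 0.0426
grip_force: 0.0
```

apply_moves --rows '[0,0,-0.04,0,0,0,0,0,-0.1,0,0,0,0.02,0,-0.18,0,0,0,0.1,0,-0.25,0,0,0,0.18,0,-0.25,0,0,0,0.25,0,-0.25,0,0,0,0.25,0,-0.25,0,0,0,0.25,0,-0.25,0,0,0]'

```text
t: 17.85
tool_pos: [0.5097, 0.2608, 0.3425]
tool_rot: [0.195, 3.126, 0.001]
contact_force: [0.6, 0.0, -0.1]
opening: 0.0426
grip_force: 0.0
```

Run:
```python
from look import *
plan([])
for n in("scene","top"):
    im,d=ctrl.get_image(n);np.savez(f"pics/{n}F.npz",im=im,d=d,**ctrl.camera_model(n))
s,t,t0=load("sceneF"),load("topF"),load("top0")
R,a=tilted(PSI,0);fitpin("sceneF",np.r_[B,.010]+.184*a,R.as_rotvec())
P=cloud(s).reshape(-1,3);k=np.linalg.norm(P[:,:2]-B,axis=1)<.02;print("top z",np.nanpercentile(P[k,2],[95,99,100]))
c=lambda m,u,v,w,h:cv2.resize(m["im"][v:v+h,u:u+w],(400,300),interpolation=cv2.INTER_CUBIC)
cv2.imwrite("pics/F.png",np.vstack([np.hstack([c(s,200,125,100,75),c(s,260,170,160,120)]),np.hstack([c(t,130,120,240,180),c(t0,130,120,240,180)])]))
```

```text
tcp [0.5097 0.2608 0.3425] F [ 0.6421  0.0138 -0.1023] tq [0.0183 0.015  0.0024] foot fx mm [-152.2931    0.0169  108.4418] lean 0.17396407387982796 op 0.042576991986781325
sceneF n 29 64 foot off xy(mm) [-1.9236  1.5535] slope rad [-0.0003 -0.0153] rms 2.3807423392489104 Lhist [ 0  0  0  0  0  0  0  0  0  0  0  0  0 12 33 28 33  9]
top z [0.1586 0.1625 0.163 ]
```

View pics/F.png

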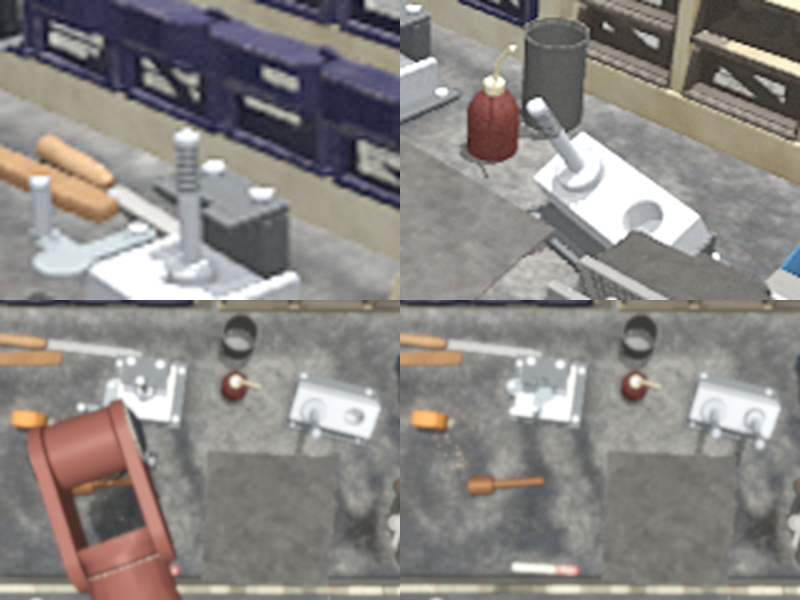

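```bash
python3 -c "
from station import ctrl
print(ctrl.finish_job())"
```

```text
the job is handed in; nothing more can be done
None
```

The cover is swung to its stop, the plain pin is pushed down until it bottomed in the bore and let go, the collared pin is still in the rack, the bystanders look unmoved in the last pictures, and the job was handed in at about 18 s (the first dip caught the edge of the bore mouth and turned the pin slightly in the grip, so I lifted and redid it); I have not seen the verdict.

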